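# Break the stuck lid of a slide incubation chamber free with the lid hook and hold it ajar

## Task

The lid of the slide incubation chamber is stuck on its seal and may be contaminated, so keep the gripper off it: take the lid hook out of its stand, pass the hook's foot through the pull eye on the still closed lid, and pull up until the seal lets go. Then hold the lid ajar with the hook so that the chamber can air, its front edge about 4 cm up, without ever letting it fly wide open, and finish while still holding it like that. Leave the other things on the bench where they are.

Things in the scene. Friction and masses are not known exactly. Their poses are not given: they have to be found in the camera images.
- chamber: Slide incubation chamber, fixed: white tub 160 (x) x 180 (y) x 60 mm under a flat teal lid 164 x 184 x 10 mm, lid top 73.5 mm above the bench (raised panel in its middle 2.5 mm more). Origin: centre of the underside, on the bench. Front (small dark panel, pull eye) is its own -x, towards the robot; the lid's hinge runs along its y at x = +84, z = 61 mm.
- lid (a joint): Lid angle about the hinge at the back, rad: 0 closed, grows as the front edge (166 mm from the hinge) rises; 0.24 is 4 cm up. The soft seal at the front resists with up to about 17 N of upward pull at the eye over the first 5 mm, then lets go; after that the lid weighs only 2 to 4 N at the eye and falls shut if let go.
- eye (a point): Centre of the hole of the steel pull eye standing on the lid's front middle: hole 16 mm, wire 5 mm, outside 26 mm. Hole axis = its y (chamber's y, parallel to the hinge): a rod enters sideways from either side and the eye turns about it as the lid rises. Lid closed: chamber x = -62, z = 87 mm, 13.5 mm above the lid. In the lid's frame 146 mm before and 26 mm above the hinge axis.
- lid_hook: Lid hook, 0.09 kg, loose: L-shaped 6 mm steel rod, orange handle. Origin: the bend (centre lines meet). Foot along its -x, ends 34 mm out; rod up its z; dark guard 30 (x) x 28 (y) x 5 mm, underside at z = 75 mm; handle 24 (x) x 18 (y) mm, z = 80 to 142 mm. Starts hanging upright in the stand, guard on the fork, origin 25 mm above the bench, foot pointing out of the slot's open end.
- foot_tip (a point): Free end of the hook's foot.
- foot_mid (a point): Middle of the hook's foot, 17 mm from the bend and from the tip.
- handle (a point): Centre of the hook's handle, 115 mm above the foot's centre line; a good place to grip (24 mm along the foot's direction, 18 mm across it).
- hook_stand: Steel stand, fixed. Origin: on the bench below the hanging hook's rod. Base 90 x 70 x 8 mm; post at x = 36 to 44 mm, top z = 104; fork from it to x = -22 mm, upper face z = 100, slot 10 mm wide, open at its -x end. 4 mm lips round the fork hold the guard: lift the hook 7 mm or more, take it out along the stand's -x by 60 mm or more, then raise it.
- timer: Bystander: white lab timer with three coloured buttons, 58 x 62 x 20 mm. Origin at the centre of its underside.
- amber_bottle_2: Bystander: amber dropper bottle with red bulb, 38 mm across, 111 mm tall. Origin at the centre of its underside.
- marker_red: Bystander: red marker pen lying on the bench, 12 x 118 x 13 mm. Origin at the middle of its underside.
- coverslip_box: Bystander: small coverslip box with blue lid, 31 x 31 x 20 mm. Origin at the centre of its underside.

How it is judged:
On the way, in this order (a step that is already met when the one before it is completed fails the run):
1. the hook, held in the gripper, has its foot through the pull eye while the lid is still closed (((y of foot_tip in the frame of eye below -0.003 m and y of lid_hook in the frame of eye above 0.003 m) or (y of foot_tip in the frame of eye above 0.003 m and y of lid_hook in the frame of eye below -0.003 m)) and x of foot_mid in the frame of eye between -0.01 and 0.01 m and z of foot_mid in the frame of eye between -0.01 and 0.01 m and value of joint lid below 0.015 rad and contact force between the fingers and lid_hook above 0.5 N), for 0.2 s.
2. the lid has broken free of its seal (front edge up by more than 1 cm) with the hook in the eye (((y of foot_tip in the frame of eye below -0.003 m and y of lid_hook in the frame of eye above 0.003 m) or (y of foot_tip in the frame of eye above 0.003 m and y of lid_hook in the frame of eye below -0.003 m)) and x of foot_mid in the frame of eye between -0.01 and 0.01 m and z of foot_mid in the frame of eye between -0.01 and 0.01 m and value of joint lid above 0.06 rad), for 0.1 s.
At the end, for the whole second after the job is handed in: The gripper still holds the hook, the hook's foot is through the pull eye and carries the lid (more than 0.5 N between them), the lid stands still, open by 0.15 to 0.34 rad (front edge 2.5 to 5.5 cm up), and neither gripper nor arm touches the lid (value of joint lid between 0.15 and 0.34 rad and ((y of foot_tip in the frame of eye below -0.003 m and y of lid_hook in the frame of eye above 0.003 m) or (y of foot_tip in the frame of eye above 0.003 m and y of lid_hook in the frame of eye below -0.003 m)) and x of foot_mid in the frame of eye between -0.01 and 0.01 m and z of foot_mid in the frame of eye between -0.01 and 0.01 m and contact force between lid_hook and lid above 0.5 N and contact force between the fingers and lid_hook above 1 N and contact force between each of the arm, the fingers and lid below 0.5 N and contact force between lid_hook and hook_stand below 0.2 N and not (velocity of joint lid above 0.05 rad/s) and not (velocity of joint lid below -0.05 rad/s)); the arm keeps its last pose, push and grip.
It fails at once if the lid is flung open past 0.5 rad (front edge 8 cm up) (value of joint lid above 0.5 rad).
It fails at once if gripper or arm pushes on the lid with more than 2 N (contact force between any of the arm, the fingers and lid above 2 N).
It fails at once if a bystander is moved by more than 3 cm (distance of any of timer, amber_bottle_2, marker_red, coverslip_box from where it was at the start of the episode above 0.03 m).
It also fails if it takes over 58 s, if anything falls off the work surface, if the arm or the gripper's body presses on something with over 40 N, if the wrist force passes 120 N, or if a joint passes its speed limit or range.

## Robot

A 7-joint arm with a two-finger parallel gripper is mounted at the origin on a cart in front of the work surface, level with it; the furniture and walls round the work are solid. World frame = base frame: x ahead of the robot, y to its left, z up, the work surface at z = 0. Lengths are in m, angles in rad, forces in N, time in s.
With the tool pointing down it reaches from about 0.425 to 0.8 m from the base axis. Payload 8.3 kg.
Tool frame: the origin (TCP) lies between the finger pads; the fingertips stand 22 mm ahead of it and the grasp point (between the pads) lies 3 mm ahead of it; y points along the fingers, z is the direction in which the jaws open and shut, and the axes are right-handed (so a half turn about y gives the same grasp; the last joint's range is limited). The gripper opens to 85 mm and grips with 20 to 120 N. Pads are 22 mm wide; open, the fingers measure 114 mm over their backs; the gripper's body (76 mm by 85 mm) begins 54 mm behind the grasp point. The pads swing forward as they close: fully open they stand 13 mm farther back than shut.
Start: joints at [-1.378, 0.383, 0.016, 1.37, -0.006, 1.388, -0.046], TCP at [0.158, 0.605, 0.253] pointing down, gripper open.
Joint ranges: [-2.95, 2.95], [-0.25, 2.06], [-1.52, 1.56], [0.18, 2.33], [-1.44, 4.58], [0.02, 2.06], [-3.01, 3.01]. Speed limits (rad/s): [2.39, 2.39, 3.01, 3.01, 3.14, 3.14, 3.14].

## Interface

Orientations are given as a rotation vector (axis times angle).
In Python, from cell import get_obs, get_image, close_job gives the robot as it stands.
- The arm moves only by the shell command python3 -m jog 'ROWS' [FORCE]. ROWS is a JSON object of lists of equal length, an entry for each row: "gripper": the opening, from 0 (shut) to 1 (fully open); "travel": the shift along the tool's x, y, z in m, a list of three; "dr": the turn, a rotation vector about the tool's x, y, z in units of 8 degrees (1.0 is 8 degrees), a list of three. A call has 1 to 5 rows; each row is the pose to reach, as a shift and turn from the pose commanded when the call began, along the tool's axes at that moment; what a row does not reach only later rows make up. A row lasts 1/10 s, in which the tool goes at most 50 mm and 8.59 degrees, less where a joint would pass 70% of its speed; a pose out of reach is approached as far as the arm can. A call with a gripper value outside its range is refused whole. The fingers move at their own pace and stop on an object; FORCE is the grip in N (left out, the last holds). Time passes only in rows, so rows that repeat a pose let the fingers close. It gives the time, the measured TCP pose, the force and the opening at its end, in the units of the state.
- get_obs(): the state, without advancing time (a new reading comes with each control period).
- get_image(name): name is "scene" or "side" or "wrist"; returns a dict with "image" (480x640x3 uint8, blue, green, red), "depth" (480x640 float32, m along the optical axis (not along the pixel's ray), 0 where there is no reading), "fx", "fy", "cx", "cy" (pixels), "position" and "rotation" of the camera in the world; the wrist camera has in their place "mount" (4x4, takes a point from camera to tool coordinates, whose origin is the TCP and whose axes are the tool frame's). Camera axes: x right, y down, z forward; pixel columns grow to the right and rows downward; lengths in m; the calibration is good to about 2 mm. A picture is of the moment at which its call begins: read the wrist's pose just before it.
- close_job(): hands the job in, once; it reports no verdict.
The state is a dict: "time": time; "joints": joint angles; "joint_vel": joint speeds; "tau": joint torques, N m; "position": TCP position; "eef_rot": TCP orientation; "force": force on the tool from outside, world axes, zero at the start; "wrist_torque": the same for the moment, N m; "gripper_width": opening from 0.0 (shut) to 1.0 (fully open).
Only numpy, scipy, OpenCV 4.12 (cv2) and the standard library are available. Lean on these libraries where they do the work, as an engineer would, in place of code of your own. Each camera call takes 0.05 s, during which the arm holds its last target. There are 200 camera calls.

## Working session

There is one attempt and no reset: what is moved stays moved. The work goes in short steps, Python scripts to look and compute and a shell command to move; the robot and the scene stay as the last step left them, time stands still between calls to the robot, and variables do not carry over. Pictures are saved under pics/ and viewed, about 8 in all and at most 12, crops included, and the job is handed in when it is done.

```bash
mkdir -p pics; ls; cat > h.py <<'E'
import numpy as np, cv2
from scipy.spatial.transform import Rotation as R
from cell import get_obs, get_image
def cloud(name):
    o=get_obs(); d=get_image(name); z=d["depth"]; v,u=np.mgrid[:480,:640]
    p=np.stack([(u-d["cx"])/d["fx"]*z,(v-d["cy"])/d["fy"]*z,z],-1)
    if "mount" in d:
        M=np.array(d["mount"]); p=p@M[:3,:3].T+M[:3,3]
        p=p@R.from_rotvec(o["eef_rot"]).as_matrix().T+np.array(o["position"])
    else: p=p@np.array(d["rotation"]).T+np.array(d["position"])
    p[z==0]=np.nan
    return d["image"],p,d
def tool():
    o=get_obs(); return np.array(o["position"]),R.from_rotvec(o["eef_rot"]).as_matrix(),o
E
python3 - <<'E'
from h import *
o=get_obs(); print(o["time"],o["position"],o["gripper_width"],o["force"]); print(R.from_rotvec(o["eef_rot"]).as_matrix().round(3))
for n in("scene","side"):
    im,p,d=cloud(n); cv2.imwrite(f"pics/{n}.png",im); np.save(n,p); print(n,d["position"],np.array(d["rotation"]).round(2).tolist())
E
```

```text
pics
0.0 [0.15800924 0.60422969 0.25227443] 0.9977827032171613 [-0.06823508  0.86782084 -0.26777613]
[[ 0.967 -0.     0.253]
 [-0.253 -0.002  0.967]
 [ 0.    -1.    -0.002]]Traceback (most recent call last):
  File "<stdin>", line 4, in <module>
  File "h.py", line 10, in cloud
    else: p=p@np.array(d["rotation"]).T+np.array(d["position"])
            ~~~~~~~~~~~~~~~~~~~~~~~~~~~^~~~~~~~~~~~~~~~~~~~~~~~
ValueError: operands could not be broadcast together with shapes (480,640) (3,)
```

```bash
sed -i 's/else: p=p@np.array(d\["rotation"\]).T/else:\n        r=np.array(d["rotation"]); r=R.from_rotvec(r).as_matrix() if r.size==3 else r\n        p=p@r.T/' h.py
python3 - <<'E'
from h import *
for n in("scene","side"):
    im,p,d=cloud(n); cv2.imwrite(f"pics/{n}.png",im); np.save(n,p); print(n,d["position"],np.array(d["rotation"]).round(2).tolist())
a=np.vstack([cv2.imread("pics/scene.png"),cv2.imread("pics/side.png")])
E
```

```text
scene [ 0.08603921 -0.41254972  0.49730304] [-1.94, 0.62, -0.38]
side [ 0.17637509 -0.3235471   0.62966498] [-2.19, 0.6, -0.32]
```

View pics/scene.png

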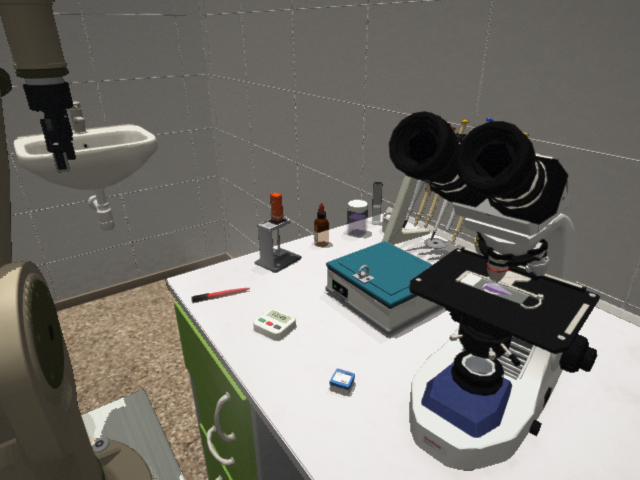

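View pics/side.png

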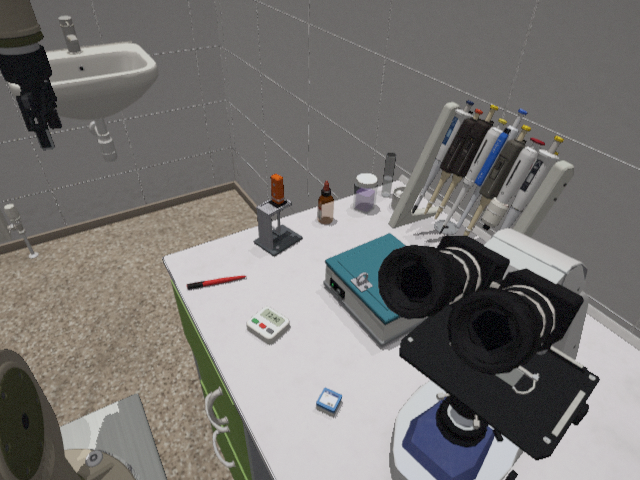

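Side picture: hook handle at (277,189), stand base (278,240), bottle (325,203), eye at (362,283) on the teal lid, marker (215,283), timer (268,323), box (329,400). Now fit the poses.

```bash
python3 - <<'E'
from h import *
for n in("scene","side"):
    im=cv2.imread(f"pics/{n}.png"); p=np.load(n+".npy"); hsv=cv2.cvtColor(im,cv2.COLOR_BGR2HSV); H,S,V=hsv[...,0].astype(int),hsv[...,1],hsv[...,2]; z=p[...,2]
    def rep(t,m):
        q=p[m&np.isfinite(z)]; print(n,t,len(q),"mean",q.mean(0).round(4),"lo",np.percentile(q,2,0).round(3),"hi",np.percentile(q,98,0).round(3)); return q
    teal=(H>85)&(H<100)&(S>120)&(z>.068)&(z<.08)
    q=rep("lid",teal); r=cv2.minAreaRect((q[:,:2]*1000).astype(np.float32)); print(r, cv2.boxPoints(r).round(0).tolist())
    u0,u1,v0,v1=(265,292,185,226) if n=="scene" else (265,292,168,207)
    w=np.zeros(z.shape,bool); w[v0:v1,u0:u1]=1
    rep("handle",w&(H<15)&(S>150)&(z>.09))
    w[:]=0; w[215:275,250:305]=1
    q=rep("base",w&(z>.004)&(z<.012)&(S<110)); r=cv2.minAreaRect((q[:,:2]*1000).astype(np.float32)); print(r,cv2.boxPoints(r).round(0).tolist())
    w[:]=0; w[190:240,250:300]=1; q=rep("fork",w&(z>.097)&(z<.108)&(S<110)); print(q[:,:2][::max(1,len(q)//12)].round(3).tolist())
    w[:]=0; w[260:295,345:380]=1; rep("eye",w&(z>.0785)&(z<.105))
E
python3 -c "
import cv2;im=cv2.imread('pics/side.png')[160:310,240:400];cv2.imwrite('pics/c1.png',cv2.resize(im,None,fx=5,fy=4,interpolation=2))"
```

```text
scene lid 3314 mean [0.5959 0.1186 0.0755] lo [0.53 0.03 0.07] hi [0.684 0.206 0.078]
((612.9412231445312, -9.632705688476562), (162.60195922851562, 445.1652526855469), 1.4153286218643188) [[526.0, 211.0], [537.0, -234.0], [700.0, -230.0], [689.0, 215.0]]
scene handle 259 mean [0.5176 0.3812 0.1422] lo [0.51  0.375 0.109] hi [0.529 0.393 0.168]
scene base 464 mean [0.5168 0.3776 0.0083] lo [0.468 0.346 0.004] hi [0.561 0.421 0.011]
((519.7006225585938, 370.4402160644531), (91.66151428222656, 101.94847869873047), 15.889287948608398) [[462.0, 407.0], [490.0, 309.0], [578.0, 334.0], [550.0, 432.0]]
scene fork 254 mean [0.5029 0.3784 0.1023] lo [0.475 0.358 0.097] hi [0.543 0.402 0.106]
[[0.514, 0.405], [0.529, 0.38], [0.523, 0.379], [0.508, 0.385], [0.49, 0.398], [0.527, 0.369], [0.51, 0.379], [0.491, 0.385], [0.476, 0.386], [0.519, 0.368], [0.51, 0.366], [0.481, 0.367], [0.487, 0.357]]
scene eye 86 mean [0.5493 0.1196 0.0884] lo [0.538 0.108 0.079] hi [0.561 0.132 0.1  ]
side lid 2484 mean [0.5811 0.1461 0.0731] lo [0.53  0.033 0.069] hi [0.682 0.209 0.076]
((587.018798828125, 12.37504
[... 162 characters left out ...]
.5184 0.3813 0.1416] lo [0.51  0.374 0.106] hi [0.531 0.395 0.166]
side base 562 mean [0.5197 0.3799 0.0064] lo [0.47  0.347 0.004] hi [0.561 0.422 0.01 ]
((515.8717041015625, 385.260986328125), (91.00626373291016, 70.09605407714844), 15.204100608825684) [[463.0, 407.0], [481.0, 340.0], [569.0, 363.0], [551.0, 431.0]]
side fork 296 mean [0.5029 0.3792 0.1004] lo [0.475 0.359 0.097] hi [0.543 0.402 0.104]
[[0.514, 0.406], [0.511, 0.395], [0.539, 0.375], [0.534, 0.371], [0.524, 0.374], [0.508, 0.379], [0.495, 0.386], [0.487, 0.389], [0.476, 0.39], [0.48, 0.379], [0.483, 0.371], [0.492, 0.362], [0.488, 0.358]]
side eye 69 mean [0.5486 0.1188 0.0894] lo [0.537 0.116 0.079] hi [0.561 0.122 0.098]
```

View pics/c1.png

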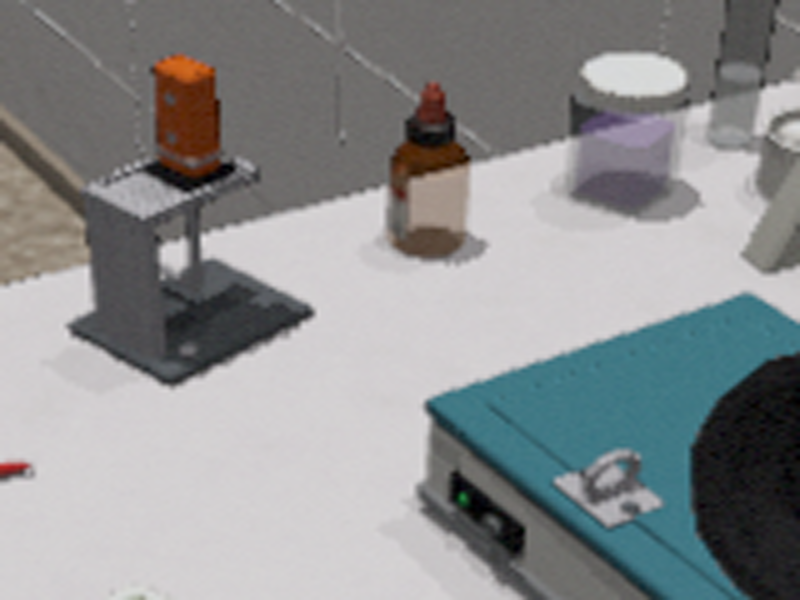

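Crop: the post is on the robot's side (about (125,270) in the crop), so the slot opens away, roughly world +x at about 15°, with the bottle at (430,190) not far off. Next I need exact angles, the bottle position and the microscope extents.

```bash
python3 - <<'E'
from h import *
for n in("scene","side"):
    im=cv2.imread(f"pics/{n}.png"); p=np.load(n+".npy"); hsv=cv2.cvtColor(im,cv2.COLOR_BGR2HSV); H,S=hsv[...,0].astype(int),hsv[...,1]; x,y,z=p[...,0],p[...,1],p[...,2]
    org=(H<15)&(S>150)
    q=p[org&(z>.161)&(np.hypot(x-.52,y-.385)<.04)]; r=cv2.minAreaRect((q[:,:2]*1000).astype(np.float32)); print(n,"handle top",len(q),q.mean(0).round(4),r)
    b=p[(z>.02)&(z<.13)&(x>.55)&(x<.72)&(y>.3)&(y<.55)]; print("bottle?",b.mean(0).round(3),np.percentile(b,[2,98],0).round(3).tolist())
    t=p[(H>85)&(H<100)&(S>120)&(z>.068)&(z<.08)&(y>.02)&(x>.45)&(x<.75)]
    # front edge: min x per y bin ; left edge: max y per x bin
    ys=np.arange(.05,.2,.008); f=[(t[np.abs(t[:,1]-a)<.004][:,0].min(),a) for a in ys if (np.abs(t[:,1]-a)<.004).sum()>5]; f=np.array(f); print("front x=a*y+b",np.polyfit(f[:,1],f[:,0],1).round(4))
    xs=np.arange(.54,.68,.008); l=np.array([(a,t[np.abs(t[:,0]-a)<.004][:,1].max()) for a in xs if (np.abs(t[:,0]-a)<.004).sum()>5]); print("left y=a*x+b",np.polyfit(l[:,0],l[:,1],1).round(4))
    e=p[(x>.52)&(x<.58)&(y>.09)&(y<.15)&(z>.08)&(z<.105)]; print("eye",len(e),e.mean(0).round(4),e.max(0).round(4),e.min(0).round(4))
    for z0 in(.1,.15,.2,.25,.3):
        m=p[(z>z0)&(z<z0+.05)&(x>.35)&(x<.8)&(y>-.3)&(y<.3)&(np.hypot(x-.55,y-.12)>.03)]
        if len(m): print(z0,"obst lo",np.percentile(m,1,0).round(3),"hi",np.percentile(m,99,0).round(3))
E
```

```text
scene handle top 52 [0.5179 0.3835 0.1656] ((517.3884887695312, 385.9698181152344), (15.897970199584961, 24.755977630615234), 27.729740142822266)
bottle? [0.644 0.392 0.058] [[0.631, 0.382, 0.021], [0.662, 0.407, 0.106]]
front x=a*y+b [-0.0282  0.5326]
left y=a*x+b [0.0394 0.1853]
eye 69 [0.549  0.1197 0.0906] [0.5617 0.1321 0.1012] [0.537  0.117  0.0801]
0.1 obst lo [ 0.469 -0.23   0.1  ] hi [0.8   0.139 0.15 ]
0.15 obst lo [ 0.481 -0.222  0.15 ] hi [ 0.682 -0.142  0.199]
0.2 obst lo [ 0.437 -0.266  0.205] hi [ 0.646 -0.078  0.248]
0.25 obst lo [ 0.478 -0.203  0.251] hi [ 0.632 -0.123  0.3  ]
0.3 obst lo [ 0.416 -0.231  0.3  ] hi [ 0.582 -0.134  0.35 ]
side handle top 62 [0.5189 0.3852 0.1642] ((519.5482788085938, 387.0394592285156), (17.051998138427734, 23.191404342651367), 20.907331466674805)
bottle? [0.644 0.392 0.058] [[0.631, 0.381, 0.022], [0.663, 0.408, 0.105]]
front x=a*y+b [-0.0315  0.5333]
left y=a*x+b [0.0287 0.1931]
eye 61 [0.5486 0.119  0.0907] [0.5608 0.1222 0.099 ] [0.5368 0.1158 0.0806]
0.1 obst lo [ 0.468 -0.223  0.101] hi [0.8   0.139 0.15 ]
0.15 obst lo [ 0.481 -0.223  0.15 ] hi [0.8   0.086 0.2  ]
0.2 obst lo [ 0.436 -0.266  0.205] hi [ 0.638 -0.084  0.232]
0.25 obst lo [ 0.604 -0.187  0.25 ] hi [ 0.646 -0.181  0.287]
0.3 obst lo [ 0.418 -0.232  0.307] hi [ 0.59  -0.161  0.35 ]
```

```bash
python3 -m jog '{"gripper":[1,1,1,1,1],"travel":[[0.04,0,-0.012],[0.08,0,-0.024],[0.12,0,-0.036],[0.16,0,-0.048],[0.2,0,-0.06]],"dr":[[0,0,0],[0,0,0],[0,0,0],[0,0,0],[0,0,0]]}' 100
python3 -m jog '{"gripper":[1,1,1,1,1],"travel":[[0.04,0,-0.012],[0.08,0,-0.024],[0.12,0,-0.036],[0.16,0,-0.048],[0.2,0,-0.06]],"dr":[[0,0,0],[0,-1,0],[0,-2,0],[0,-3,0],[0,-3.8,0]]}'
python3 -m jog '{"gripper":[1,1],"travel":[[0,0,0],[0,0,0]],"dr":[[0,0,0],[0,0,0]]}'
python3 - <<'E'
from h import *
p,M,o=tool(); print(o["time"],p,M.round(3).tolist(),o["joints"])
im,c,d=cloud("wrist"); cv2.imwrite("pics/w1.png",im)
hsv=cv2.cvtColor(im,cv2.COLOR_BGR2HSV); H,S=hsv[...,0].astype(int),hsv[...,1]
t=c[(H<15)&(S>150)&(c[...,2]>.158)&(c[...,2]<.18)]; print(len(t))
if len(t)>30: r=cv2.minAreaRect((t[:,:2]*1000).astype(np.float32)); print(t.mean(0).round(4),r)
E
```

```text
time: 0.65
position: [0.3376, 0.4948, 0.2531]
eef_rot: [-1.562, 0.201, -0.2]
force: [0.4, 0.6, 0.0]
gripper_width: 1.005
time: 1.15
position: [0.5159, 0.3863, 0.253]
eef_rot: [-1.56, -0.22, 0.221]
force: [0.1, 1.1, 0.6]
gripper_width: 1.003
time: 1.35
position: [0.5158, 0.3859, 0.2526]
eef_rot: [-1.561, -0.212, 0.213]
force: [-0.2, 0.5, -0.2]
gripper_width: 1.004
1.35 [0.51576769 0.38592751 0.25258395] [[0.964, -0.001, -0.268], [0.268, -0.001, 0.964], [-0.001, -1.0, -0.001]] [-0.77801692  0.42732158  0.12424262  1.31476481 -0.0517886   1.40380585
  1.18549977]
1404
[0.5188 0.3884 0.1656] ((520.0065307617188, 388.8021240234375), (16.951282501220703, 22.837617874145508), 15.718006134033203)
```

View pics/w1.png

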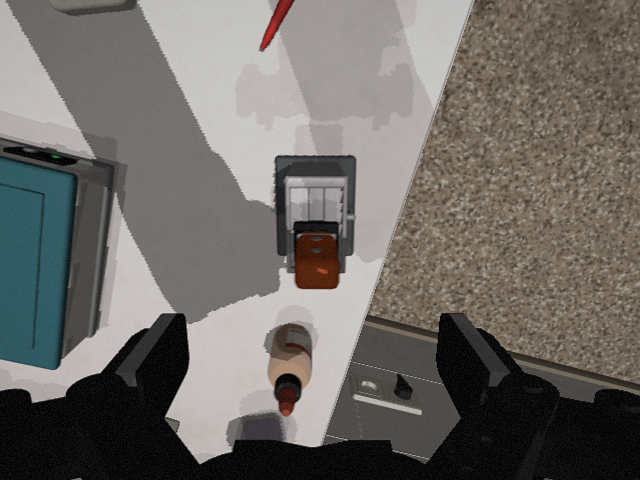

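Wrist view: handle top at (317,260), aligned with the jaws at 15.5°; bottle at (290,360), clear of the slot's path. Descending.

```bash
python3 -m jog '{"gripper":[1,1,1,1,1],"travel":[[0.0046,0.03,0.0016],[0.0046,0.06,0.0016],[0.0046,0.09,0.0016],[0.0046,0.109,0.0016],[0.0046,0.109,0.0016]],"dr":[[0,0,0],[0,0,0],[0,0,0],[0,0,0],[0,0,0]]}'
python3 -m jog '{"gripper":[0.1,0,0,0,0],"travel":[[0,0,0],[0,0,0],[0,0,0],[0,0,0],[0,0,0]],"dr":[[0,0,0],[0,0,0],[0,0,0],[0,0,0],[0,0,0]]}' 110
python3 -m jog '{"gripper":[0,0,0,0,0],"travel":[[0,0,0],[0,0,0],[0,0,0],[0,0,0],[0,0,0]],"dr":[[0,0,0],[0,0,0],[0,0,0],[0,0,0],[0,0,0]]}'
```

```text
time: 1.9
position: [0.5154, 0.3906, 0.1407]
eef_rot: [-1.562, -0.213, 0.222]
force: [0.0, 0.1, -0.3]
gripper_width: 0.997
time: 2.4
position: [0.5192, 0.3905, 0.1455]
eef_rot: [-1.559, -0.217, 0.214]
force: [0.5, -0.2, 5.0]
gripper_width: 0.264
time: 2.9
position: [0.5192, 0.3905, 0.1455]
eef_rot: [-1.559, -0.217, 0.214]
force: [-0.8, -0.1, 6.9]
gripper_width: 0.264
```

```bash
python3 -m jog '{"gripper":[0,0,0,0,0],"travel":[[0,-0.004,0],[0,-0.008,0],[0,-0.012,0],[0,-0.013,0],[0,-0.013,0]],"dr":[[0,0,0],[0,0,0],[0,0,0],[0,0,0],[0,0,0]]}'
python3 - <<'E'
from h import *
im,c,d=cloud("side"); cv2.imwrite("pics/s2.png",cv2.resize(im[100:260,200:380],None,fx=4,fy=3.75))
E
```

```text
time: 3.4
position: [0.5188, 0.3902, 0.1574]
eef_rot: [-1.56, -0.216, 0.216]
force: [0.2, -0.6, -0.8]
gripper_width: 0.262
```

View pics/s2.png

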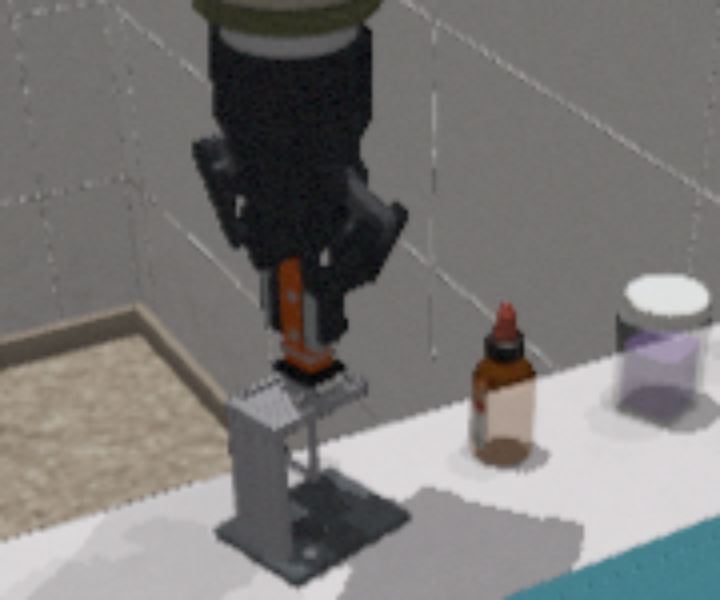

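The hook is upright in the gripper, guard (310,370) clear above the fork. Out along the slot, then up.

```bash
python3 -m jog '{"gripper":[0,0,0,0,0],"travel":[[0.015,0,0],[0.03,0,0],[0.045,0,0],[0.06,0,0],[0.066,0,0]],"dr":[[0,0,0],[0,0,0],[0,0,0],[0,0,0],[0,0,0]]}'
python3 -m jog '{"gripper":[0,0,0,0,0],"travel":[[0,0,0],[0,-0.03,0],[0,-0.06,0],[0,-0.09,0],[0,-0.12,0]],"dr":[[0,0,0],[0,0,0],[0,0,0],[0,0,0],[0,0,0]]}'
python3 -m jog '{"gripper":[0,0],"travel":[[0,0,0],[0,0,0]],"dr":[[0,0,0],[0,0,0]]}'
python3 - <<'E'
from h import *
p,M,o=tool(); print(p,M.round(3).tolist(),o["joints"])
t=np.array([.549,.119+.07,.087+.115]); t[2]=p[2]; print("delta tool", M.T@(t-p))
E
```

```text
time: 3.95
position: [0.5832, 0.4078, 0.1566]
eef_rot: [-1.561, -0.215, 0.215]
force: [0.5, -0.8, -0.8]
gripper_width: 0.267
time: 4.45
position: [0.5813, 0.4081, 0.2786]
eef_rot: [-1.56, -0.216, 0.216]
force: [0.3, 1.0, -0.7]
gripper_width: 0.265
time: 4.65
position: [0.5819, 0.4083, 0.2781]
eef_rot: [-1.559, -0.217, 0.215]
force: [-0.7, -0.4, -1.3]
gripper_width: 0.269
[0.58187808 0.40830888 0.27807564] [[0.962, 0.001, -0.272], [0.272, 0.001, 0.962], [0.001, -1.0, 0.001]] [-0.73195775  0.57825033  0.13507236  1.03782404 -0.07409373  1.52841048
  1.2304104 ]
delta tool [-0.09123811 -0.00027307 -0.20212097]
```

```bash
python3 -m jog '{"gripper":[0,0,0,0,0],"travel":[[-0.018,0,-0.04],[-0.036,0,-0.08],[-0.054,0,-0.12],[-0.072,0,-0.16],[-0.091,0,-0.202]],"dr":[[0,1,0],[0,2,0],[0,3,0],[0,4,0],[0,5,0]]}'
python3 -m jog '{"gripper":[0,0,0,0,0],"travel":[[0,0,0],[0,0,0],[0,0,0],[0,0,0],[0,0,0]],"dr":[[0,1,0],[0,2,0],[0,3,0],[0,4,0],[0,5,0]]}'
python3 -m jog '{"gripper":[0,0,0,0,0],"travel":[[0,0,0],[0,0,0],[0,0,0],[0,0,0],[0,0,0]],"dr":[[0,1,0],[0,2,0],[0,3,0],[0,3,0],[0,3,0]]}'
python3 - <<'E'
from h import *
p,M,o=tool(); print(p,M.round(3).tolist(),o["joints"]); print("yaw foot",np.degrees(np.arctan2(M[1,0],M[0,0])))
for n in("scene","side"):
    im,c,d=cloud(n); cv2.imwrite(f"pics/{n}3.png",im); np.save(n+"3",c)
    x,y,z=c[...,0],c[...,1],c[...,2]
    t=np.array([p[0],p[1]])
    m=(np.abs(x-t[0])<.03)&(y>t[1]-.06)&(y<t[1]+.04)&(z>p[2]-.14)&(z<p[2]-.045)
    print(n,m.sum()); q=c[m]
    for a in np.arange(p[2]-.135,p[2]-.045,.012):
        s=q[np.abs(q[:,2]-a)<.006]
        if len(s): print(a.round(3),len(s),s.mean(0).round(4),s.min(0).round(3),s.max(0).round(3))
a=[cv2.resize(cv2.imread(f"pics/{n}3.png")[100:340,250:430],None,fx=2.2,fy=2.4) for n in("scene","side")]
cv2.imwrite("pics/c3.png",np.hstack(a))
E
```

```text
time: 5.15
position: [0.5478, 0.1874, 0.2754]
eef_rot: [-1.546, 0.338, -0.334]
force: [0.5, 0.1, 0.2]
gripper_width: 0.265
time: 5.65
position: [0.5483, 0.1888, 0.2754]
eef_rot: [-1.389, 0.878, -0.875]
force: [-0.2, 0.7, -0.3]
gripper_width: 0.267
time: 6.15
position: [0.5487, 0.189, 0.2761]
eef_rot: [-1.227, 1.184, -1.183]
force: [0.7, 0.5, -1.2]
gripper_width: 0.266
[0.54873013 0.18897717 0.2761419 ] [[0.035, -0.002, 0.999], [-0.999, -0.001, 0.035], [0.001, -1.0, -0.002]] [-0.74560432  0.29141549  0.45852561  1.47587494 -0.12908633  1.4063678
 -0.24747459]
yaw foot -87.99627362796976
scene 152
0.153 39 [0.5614 0.1849 0.1569] [0.543 0.183 0.154] [0.578 0.189 0.159]
0.165 24 [0.5494 0.1839 0.1638] [0.543 0.181 0.159] [0.567 0.187 0.171]
0.177 18 [0.5458 0.1845 0.1771] [0.544 0.183 0.172] [0.548 0.188 0.182]
0.189 18 [0.5455 0.1844 0.1893] [0.544 0.182 0.184] [0.548 0.187 0.195]
0.201 18 [0.5455 0.1847 0.2011] [0.543 0.182 0.195] [0.548 0.188 0.207]
0.213 19 [0.5454 0.1845 0.2134] [0.542 0.182 0.208] [0.549 0.187 0.219]
0.225 16 [0.5473 0.1845 0.2231] [0.544 0.175 0.219] [0.56  0.189 0.231]
side 169
0.153 58 [0.5609 0.185  0.1557] [0.544 0.182 0.152] [0.579 0.189 0.159]
0.165 20 [0.5459 0.1844 0.1659] [0.543 0.183 0.16 ] [0.549 0.187 0.171]
0.177 16 [0.5459 0.184  0.1766] [0.543 0.182 0.172] [0.548 0.189 0.183]
0.189 21 [0.546  0.184  0.1891] [0.543 0.181 0.183] [0.55  0.187 0.195]
0.201 22 [0.5459 0.1844 0.2006] [0.544 0.181 0.195] [0.549 0.187 0.207]
0.213 18 [0.5462 0.1842 0.2129] [0.544 0.182 0.207] [0.55  0.187 0.218]
0.225 14 [0.5447 0.1793 0.228 ] [0.532 0.172 0.219] [0.561 0.196 0.231]
```

View pics/c3.png

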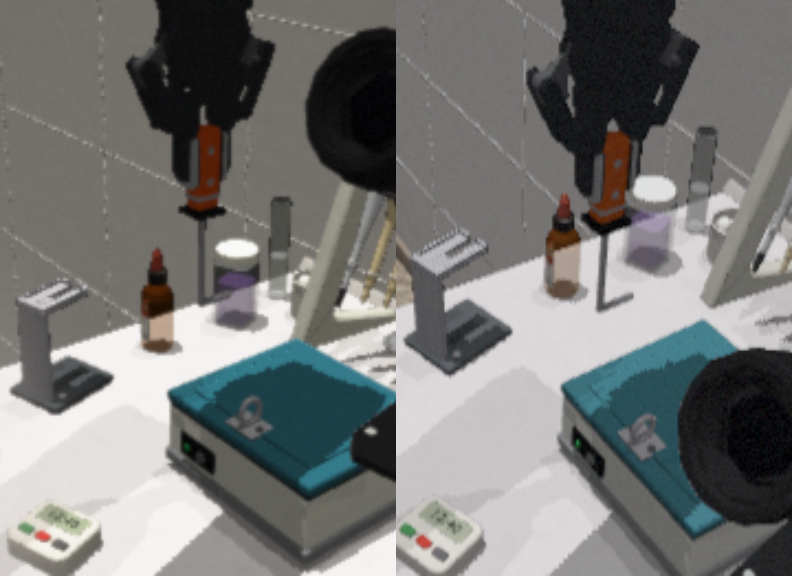

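The pictures show that the foot points along world +x (right picture, rod (600,300) to tip (632,296)): the hook was hanging a quarter turn round in the stand, which agrees with the 22 mm grip width. I need another −90° about the vertical; the rod itself is upright and hangs 120 mm under the TCP.

```bash
for i in 1 2; do :; done; python3 -m jog '{"gripper":[0,0,0,0,0],"travel":[[0,0,0],[0,0,0],[0,0,0],[0,0,0],[0,0,0]],"dr":[[0,1,0],[0,2,0],[0,3,0],[0,4,0],[0,5,0]]}'
python3 -m jog '{"gripper":[0,0,0,0,0],"travel":[[0,0,0],[0,0,0],[0,0,0],[0,0,0],[0,0,0]],"dr":[[0,1,0],[0,2,0],[0,3,0],[0,4,0],[0,5,0]]}'
python3 -m jog '{"gripper":[0,0,0,0,0],"travel":[[0,0.02,0],[0,0.03,0],[0,0.04,0],[0,0.04,0],[0,0.04,0]],"dr":[[0,1,0],[0,1.25,0],[0,1.25,0],[0,1.25,0],[0,1.25,0]]}'
python3 - <<'E'
from h import *
p,M,o=tool(); print(p,M.round(3).tolist(),o["joints"])
for n in("scene","side"):
    im,c,d=cloud(n); cv2.imwrite(f"pics/{n}4.png",im)
    x,y,z=c[...,0],c[...,1],c[...,2]
    m=(np.abs(x-p[0])<.03)&(y>p[1]-.06)&(y<p[1]+.04)&(z>p[2]-.14)&(z<p[2]-.07); q=c[m]
    rod=q[q[:,2]>p[2]-.112]; print(n,"rod",len(rod),rod.mean(0).round(4),"fit x,y vs z",np.polyfit(rod[:,2],rod[:,0],1).round(3)[0],np.polyfit(rod[:,2],rod[:,1],1).round(3)[0])
    f=q[q[:,2]<p[2]-.114]; print("foot",len(f),f.mean(0).round(4),f.min(0).round(4),f.max(0).round(4),"dx/dy",np.polyfit(f[:,1],f[:,0],1)[0].round(3),"dz/dy",np.polyfit(f[:,1],f[:,2],1)[0].round(3))
    e=c[(x>.52)&(x<.58)&(y>.09)&(y<.15)&(z>.08)&(z<.105)]; print("eye",len(e),e.mean(0).round(4),e.max(0).round(4),e.min(0).round(4))
E
```

```text
time: 6.75
position: [0.5494, 0.1889, 0.2771]
eef_rot: [-0.814, 1.684, -1.684]
force: [-0.2, 0.9, 0.2]
gripper_width: 0.265
time: 7.25
position: [0.5494, 0.1889, 0.2771]
eef_rot: [-0.214, 2.115, -2.115]
force: [-0.4, -0.6, -1.2]
gripper_width: 0.27
time: 7.75
position: [0.5495, 0.1889, 0.2374]
eef_rot: [-0.037, 2.205, -2.205]
force: [-0.1, 0.8, -1.3]
gripper_width: 0.267
[0.54947937 0.18892392 0.23738982] [[-0.999, -0.0, 0.033], [-0.033, -0.0, -0.999], [0.0, -1.0, 0.0]] [-0.91954731  0.34320291  0.69096144  1.54642145 -0.22246707  1.33250262
 -1.74239135]
scene rod 62 [0.5454 0.1869 0.1455] fit x,y vs z -0.005 -0.037
foot 52 [0.5452 0.1729 0.1192] [0.5421 0.154  0.1141] [0.5501 0.1906 0.1231] dx/dy -0.029 dz/dy 0.033
eye 70 [0.549  0.1194 0.0905] [0.5619 0.1229 0.1002] [0.5374 0.1163 0.0801]
side rod 62 [0.5452 0.1868 0.1458] fit x,y vs z -0.001 -0.015
foot 53 [0.5457 0.1719 0.1176] [0.5434 0.1537 0.1138] [0.5501 0.1888 0.1213] dx/dy -0.058 dz/dy 0.02
eye 62 [0.5487 0.119  0.0905] [0.5599 0.1231 0.0983] [0.5367 0.1165 0.08  ]
```

```bash
python3 -m jog '{"gripper":[0,0,0,0,0],"travel":[[0,0.015,0],[0,0.03,0],[-0.0005,0.03,0.012],[-0.0005,0.03,0.024],[-0.0005,0.03,0.024]],"dr":[[0,0,0],[0,0,0],[0,0,0],[0,0,0],[0,0,0]]}'
python3 - <<'E'
from h import *
p,M,o=tool(); print(p,o["force"])
ims=[]
for n in("scene","side"):
    im,c,d=cloud(n)
    x,y,z=c[...,0],c[...,1],c[...,2]
    f=c[(np.abs(x-.548)<.015)&(y>.126)&(y<.162)&(z>.082)&(z<.1)]; print(n,"foot",len(f),f.mean(0).round(4),f.min(0).round(4),f.max(0).round(4))
    e=c[(x>.52)&(x<.58)&(y>.10)&(y<.1235)&(z>.08)&(z<.105)]; print("eye",len(e),e.mean(0).round(4),e.max(0).round(4),e.min(0).round(4))
    r=np.array(d["rotation"]); r=R.from_rotvec(r).as_matrix() if r.size==3 else r
    k=r.T@(np.array([.549,.125,.095])-np.array(d["position"])); u=int(k[0]/k[2]*d["fx"]+d["cx"]); v=int(k[1]/k[2]*d["fy"]+d["cy"])
    ims.append(cv2.resize(im[v-35:v+35,u-25:u+25],(400,560),interpolation=cv2.INTER_CUBIC))
cv2.imwrite("pics/c5.png",np.hstack(ims))
E
```

```text
time: 8.35
position: [0.5517, 0.1615, 0.2087]
eef_rot: [-0.027, 2.207, -2.208]
force: [-0.3, -1.2, -0.3]
gripper_width: 0.264
[0.55173066 0.16147823 0.20872861] [-0.27325734 -1.16706274 -0.26963545]
scene foot 52 [0.5476 0.1483 0.0916] [0.5446 0.1291 0.0873] [0.5522 0.1614 0.0998]
eye 71 [0.5491 0.1193 0.0905] [0.5615 0.1225 0.1007] [0.5372 0.1161 0.0801]
side foot 59 [0.5475 0.148  0.0895] [0.5451 0.1298 0.0849] [0.5511 0.162  0.0999]
eye 59 [0.5483 0.119  0.0911] [0.5602 0.1234 0.1002] [0.5373 0.1169 0.0801]
```

View pics/c5.png

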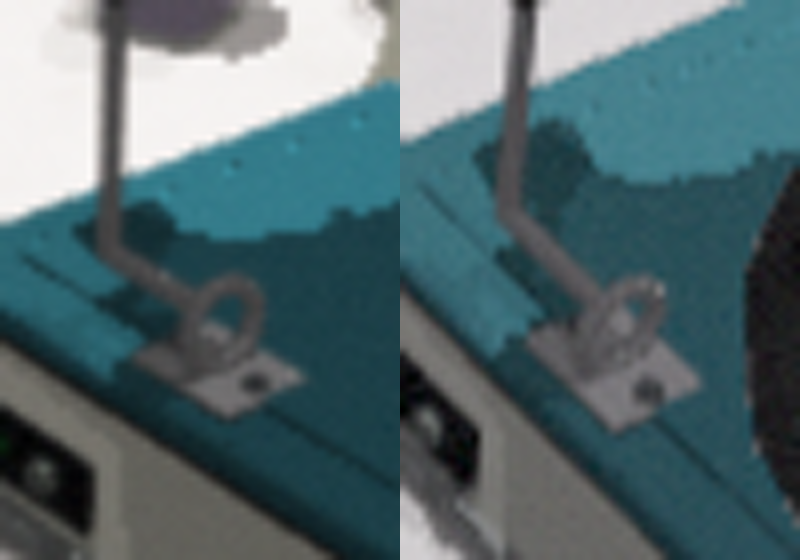

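Foot tip sits right in front of the hole in both views (left (190,310), right (595,310)), about 1 mm off the axis at most. Inserting.

```bash
python3 -m jog '{"gripper":[0,0,0,0,0],"travel":[[0.001,0.001,0.006],[0.001,0.001,0.012],[0.001,0.001,0.018],[0.001,0.001,0.025],[0.001,0.001,0.025]],"dr":[[0,0,0],[0,0,0],[0,0,0],[0,0,0],[0,0,0]]}'
python3 -m jog '{"gripper":[0,0,0,0],"travel":[[0,0,0],[0,0,0],[0,0,0],[0,0,0]],"dr":[[0,0,0],[0,0,0],[0,0,0],[0,0,0]]}'
python3 - <<'E'
from h import *
p,M,o=tool(); print(p,o["force"],o["wrist_torque"])
ims=[]
for n in("scene","side"):
    im,c,d=cloud(n)
    x,y,z=c[...,0],c[...,1],c[...,2]
    f=c[(np.abs(x-.548)<.015)&(y>.085)&(y<.116)&(z>.08)&(z<.1)]; print(n,"tip side",len(f),f.mean(0).round(4) if len(f) else "",f.min(0).round(4) if len(f) else "")
    f=c[(np.abs(x-.548)<.015)&(y>.126)&(y<.15)&(z>.08)&(z<.2)]; print("rod",len(f),f.mean(0).round(4),f.max(0).round(4))
    r=np.array(d["rotation"]); r=R.from_rotvec(r).as_matrix() if r.size==3 else r
    k=r.T@(np.array([.549,.125,.095])-np.array(d["position"])); u=int(k[0]/k[2]*d["fx"]+d["cx"]); v=int(k[1]/k[2]*d["fy"]+d["cy"])
    ims.append(cv2.resize(im[v-35:v+35,u-25:u+25],(400,560),interpolation=cv2.INTER_CUBIC))
cv2.imwrite("pics/c6.png",np.hstack(ims))
E
```

```text
time: 8.95
position: [0.5507, 0.1383, 0.2064]
eef_rot: [-0.031, 2.206, -2.207]
force: [1.0, 0.6, -0.7]
gripper_width: 0.268
time: 9.35
position: [0.5504, 0.1403, 0.2062]
eef_rot: [-0.034, 2.206, -2.206]
force: [-0.3, 0.3, -0.9]
gripper_width: 0.262
[0.550427   0.14026062 0.2062112 ] [-0.31522251  0.31253715 -0.9312    ] [-0.00232916  0.0037198  -0.0070092 ]
scene tip side 15 [0.5468 0.1103 0.0875] [0.544  0.1065 0.0838]
rod 346 [0.5423 0.1362 0.1589] [0.5597 0.1499 0.1999]
side tip side 19 [0.5468 0.1105 0.086 ] [0.544  0.1061 0.0823]
rod 360 [0.5421 0.1358 0.1569] [0.5619 0.1498 0.1998]
```

View pics/c6.png

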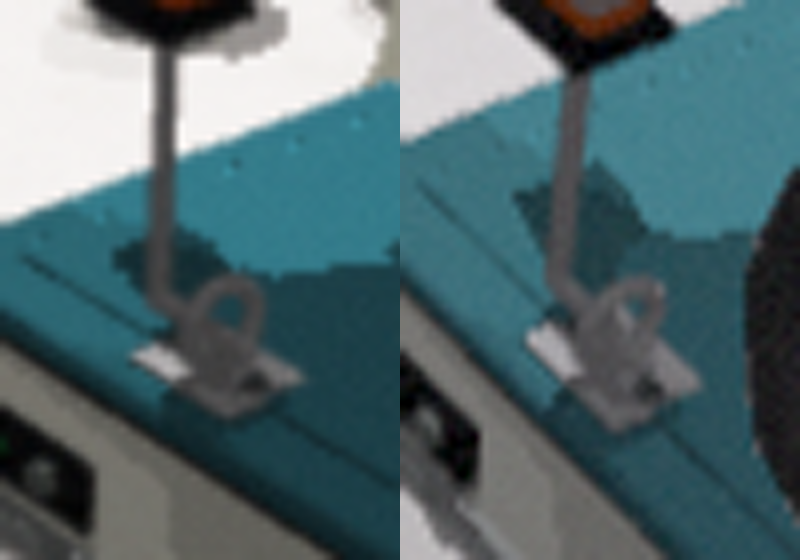

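Foot is through the eye in both views (tip beyond the ring at left (230,365), right (605,365)), with almost no contact force. Pulling up slowly.

```bash
python3 -m jog '{"gripper":[0,0,0,0,0],"travel":[[0,-0.002,0.001],[0,-0.004,0.002],[0,-0.005,0.002],[0,-0.006,0.002],[0,-0.007,0.002]],"dr":[[0,0,0],[0,0,0],[0,0,0],[0,0,0],[0,0,0]]}' 120
python3 -m jog '{"gripper":[0,0,0,0,0],"travel":[[0,-0.001,0],[0,-0.002,0],[-0.0005,-0.003,0],[-0.001,-0.004,0],[-0.001,-0.004,0]],"dr":[[0,0,0],[0,0,0],[0,0,0],[0,0,0],[0,0,0]]}'
```

```text
time: 9.95
position: [0.5504, 0.1378, 0.213]
eef_rot: [-0.034, 2.206, -2.207]
force: [1.4, -0.7, -5.5]
gripper_width: 0.268
time: 10.45
position: [0.5519, 0.1379, 0.2182]
eef_rot: [-0.033, 2.206, -2.206]
force: [-0.2, -2.1, -2.6]
gripper_width: 0.26
```

```bash
cat >> h.py <<'E'
def state(tag):
    p,M,o=tool(); print(o["time"],p.round(4),np.round(o["force"],1))
    ims=[]
    for n in("scene","side"):
        im,c,d=cloud(n); x,y,z=c[...,0],c[...,1],c[...,2]
        hsv=cv2.cvtColor(im,cv2.COLOR_BGR2HSV); H,S=hsv[...,0].astype(int),hsv[...,1]
        t=c[(H>85)&(H<100)&(S>120)&(y>.04)&(y<.2)&(x>.54)&(x<.66)&(z>.06)&(z<.16)]
        A=np.c_[t[:,0],np.ones(len(t))]; k=np.linalg.lstsq(A,t[:,2],rcond=None)[0]; print(n,"lid angle",-np.arctan(k[0]).round(3))
        r=np.array(d["rotation"]); r=R.from_rotvec(r).as_matrix() if r.size==3 else r
        k=r.T@(np.array([.55,.13,p[2]-.105])-np.array(d["position"])); u=int(k[0]/k[2]*d["fx"]+d["cx"]); v=int(k[1]/k[2]*d["fy"]+d["cy"])
        ims.append(cv2.resize(im[v-70:v+70,u-50:u+50],(400,560),interpolation=cv2.INTER_CUBIC))
    cv2.imwrite(f"pics/{tag}.png",np.hstack(ims))
E
python3 -c "
from h import *
state('c7')"
```

```text
10.45 [0.5519 0.1379 0.2182] [-0.2 -2.1 -2.6]
scene lid angle 0.026
side lid angle 0.027
```

View pics/c7.png

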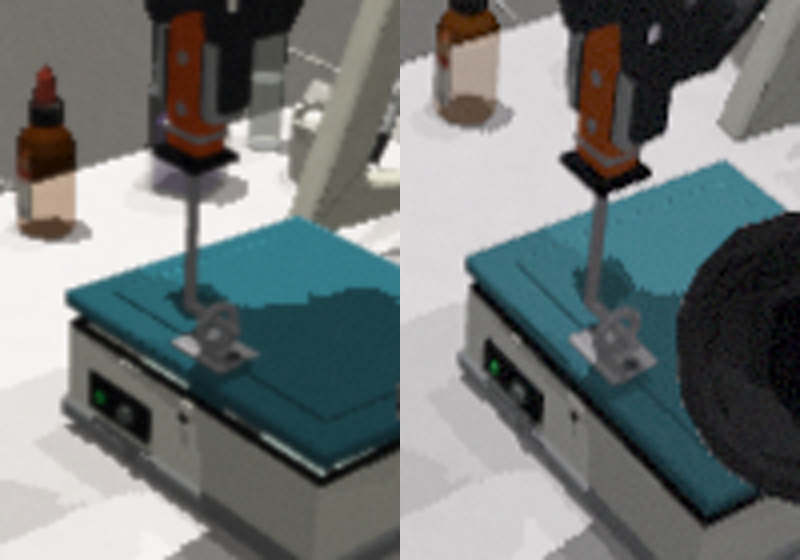

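The lid has risen a few millimetres, hook upright and still in the eye. Force has fallen to about lid weight, so the seal is going. I'll continue along the arc.

```bash
python3 -m jog '{"gripper":[0,0,0,0,0],"travel":[[-0.0005,-0.002,0],[-0.001,-0.004,0],[-0.0015,-0.006,0],[-0.002,-0.008,0],[-0.002,-0.008,0]],"dr":[[0,0,0],[0,0,0],[0,0,0],[0,0,0],[0,0,0]]}'
python3 -m jog '{"gripper":[0,0,0,0,0],"travel":[[-0.0007,-0.002,0],[-0.0015,-0.004,0],[-0.0022,-0.006,0],[-0.003,-0.008,0],[-0.003,-0.008,0]],"dr":[[0,0,0],[0,0,0],[0,0,0],[0,0,0],[0,0,0]]}'
python3 -c "
from h import *
state('c8')"
```

```text
time: 11.05
position: [0.5538, 0.1382, 0.2259]
eef_rot: [-0.033, 2.206, -2.205]
force: [-0.4, -0.2, -1.1]
gripper_width: 0.266
time: 11.55
position: [0.5566, 0.1383, 0.2337]
eef_rot: [-0.034, 2.206, -2.206]
force: [-0.3, -0.1, -1.6]
gripper_width: 0.264
11.55 [0.5566 0.1383 0.2337] [-0.3 -0.1 -1.6]
scene lid angle 0.111
side lid angle 0.113
```

```bash
python3 -m jog '{"gripper":[0,0,0,0,0],"travel":[[-0.001,-0.003,0],[-0.002,-0.006,0],[-0.003,-0.009,0],[-0.004,-0.012,0],[-0.005,-0.014,0]],"dr":[[0,0,0],[0,0,0],[0,0,0],[0,0,0],[0,0,0]]}'
python3 -m jog '{"gripper":[0,0,0,0,0],"travel":[[0,0,0],[0,0,0],[0,0,0],[0,0,0],[0,0,0]],"dr":[[0,0,0],[0,0,0],[0,0,0],[0,0,0],[0,0,0]]}'
python3 -c "
from h import *
state('c9')
c=np.load('side.npy'); im=cv2.imread('pics/side.png'); hsv=cv2.cvtColor(im,cv2.COLOR_BGR2HSV); H,S=hsv[...,0].astype(int),hsv[...,1]; x,y,z=c[...,0],c[...,1],c[...,2]
t=c[(H>85)&(H<100)&(S>120)&(y>.04)&(y<.2)&(x>.54)&(x<.66)&(z>.06)&(z<.16)]
print('closed fit',-np.polyfit(t[:,0],t[:,2],1)[0])"
```

```text
time: 12.15
position: [0.562, 0.1384, 0.2478]
eef_rot: [-0.032, 2.206, -2.205]
force: [3.0, 0.1, -4.0]
gripper_width: 0.267
time: 12.65
position: [0.5615, 0.1383, 0.2472]
eef_rot: [-0.034, 2.206, -2.206]
force: [3.7, 1.2, -4.9]
gripper_width: 0.268
12.65 [0.5615 0.1383 0.2472] [ 3.7  1.2 -4.9]
scene lid angle 0.193
side lid angle 0.193
closed fit -0.01381585904153339
```

View pics/c9.png

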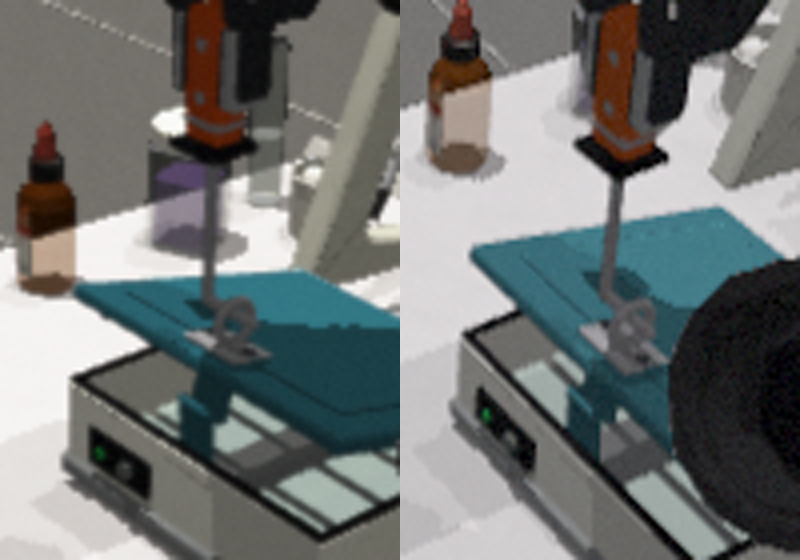

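```bash
python3 - <<'E'
from h import *
p,M,o=tool(); print(p.round(4),np.round(o["force"],1))
for n in("scene","side"):
    im,c,d=cloud(n); x,y,z=c[...,0],c[...,1],c[...,2]
    hsv=cv2.cvtColor(im,cv2.COLOR_BGR2HSV); H,S=hsv[...,0].astype(int),hsv[...,1]
    gray=(S<90)
    rod=c[gray&(np.abs(x-p[0])<.02)&(np.abs(y-p[1])<.012)&(z>p[2]-.105)&(z<p[2]-.055)]
    print(n,"rod",len(rod),rod.mean(0).round(4),"slopes",np.polyfit(rod[:,2],rod[:,0],1)[0].round(3),np.polyfit(rod[:,2],rod[:,1],1)[0].round(3))
    f=c[gray&(np.abs(x-p[0])<.02)&(y>.126)&(y<.14)&(z>.1)&(z<p[2]-.105)]; print(" bend/foot near",len(f),f.mean(0).round(4),f.min(0).round(4))
    e=c[gray&(np.abs(x-p[0])<.025)&(y>.112)&(y<.1245)&(z>.1)]; print(" eye",len(e),e.mean(0).round(4),e.min(0).round(4),e.max(0).round(4))
    f=c[gray&(np.abs(x-p[0])<.025)&(y>.1)&(y<.112)&(z>.1)]; print(" tip",len(f),f.mean(0).round(4) if len(f) else "",f.min(0).round(4) if len(f) else "")
    t=c[(H>85)&(H<100)&(S>120)&(y>.06)&(y<.2)&(x>.5)&(x<.66)&(z>.085)&(z<.16)]; i=t[:,0]<t[:,0].min()+.012
    print(" lid front top z",np.percentile(t[i][:,2],[50,90,98]).round(4),"x",t[:,0].min().round(4))
E
```

```text
[0.5615 0.1383 0.2472] [ 3.1  0.1 -4.5]
scene rod 81 [0.5574 0.1366 0.1681] slopes -0.011 -0.007
 bend/foot near 54 [0.5557 0.1339 0.124 ] [0.5444 0.1278 0.1083]
 eye 893 [0.5531 0.1175 0.272 ] [0.5369 0.112  0.1059] [0.5856 0.1245 0.411 ]
 tip 1885 [0.5536 0.1038 0.4069] [0.5365 0.1    0.1073]
 lid front top z [0.1114 0.1133 0.1141] x 0.5337
side rod 76 [0.5572 0.1362 0.1662] slopes -0.002 -0.007
 bend/foot near 78 [0.5565 0.1328 0.1211] [0.5442 0.1261 0.1035]
 eye 898 [0.5535 0.1173 0.2669] [0.5366 0.112  0.1026] [0.5865 0.1245 0.407 ]
 tip 2309 [0.553  0.1037 0.4122] [0.5366 0.1    0.1053]
 lid front top z [0.1098 0.1114 0.1121] x 0.5329
```

The lid's front edge is at about 112 mm, up 39 mm, so about 0.23 rad. The rod is upright and the foot lies in the top of the eye, carrying the load. One more hold to check that it stands still, then hand in.

```bash
python3 -m jog '{"gripper":[0,0,0,0,0],"travel":[[0,0,0],[0,0,0],[0,0,0],[0,0,0],[0,0,0]],"dr":[[0,0,0],[0,0,0],[0,0,0],[0,0,0],[0,0,0]]}' 120
python3 - <<'E'
from h import *
state('c10')
c=[]
for n in("side",):
    im,_,_=cloud(n); a=cv2.imread("pics/side.png")
    for t,(u0,u1,v0,v1) in dict(timer=(243,293,300,345),marker=(183,250,270,295),box=(312,345,385,415),bottle=(314,338,178,226)).items(): print(t,np.abs(im[v0:v1,u0:u1].astype(int)-a[v0:v1,u0:u1]).mean().round(1))
from cell import close_job
print(close_job())
E
```

```text
time: 13.35
position: [0.5615, 0.1383, 0.2473]
eef_rot: [-0.034, 2.206, -2.206]
force: [3.4, 0.9, -4.7]
gripper_width: 0.266
13.35 [0.5615 0.1383 0.2473] [ 3.4  0.9 -4.7]
scene lid angle 0.191
side lid angle 0.192
timer 9.8
marker 8.4
box 36.7
bottle 7.5
the job is handed in; nothing more can be done
None
```

```bash
python3 -c "
import cv2,numpy as np
a,b=[cv2.imread(f'pics/{n}.png')[360:440,280:380] for n in('side','side4')]
cv2.imwrite('pics/box.png',cv2.resize(np.hstack([a,b]),None,fx=4,fy=4))"
```

```text
(no output)
```

View pics/box.png

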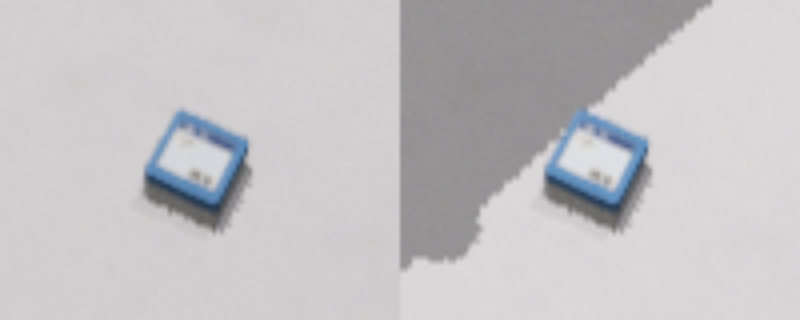

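I took the hook out of its stand, passed its foot through the pull eye on the closed lid, and pulled until the seal let go. I handed in at about 13.4 s, still holding the lid ajar; no verdict was reported.

**Last checks at hand-in:**
- **Lid:** the front edge was about 39 mm up (0.23 rad). The lid-plane fit read 0.19 rad, or 0.21 after correcting for its closed-lid offset. The two disagree slightly, but both are inside 0.15–0.34. Readings taken about 0.7 s apart matched, so the lid was standing still.
- **Hook:** the rod was upright, the grip steady, and the foot was carrying the lid, with 4.7 N downward at the wrist (about 1 N of that is the hook). A sideways force of about 3.4 N, which I put down to contact in the eye, remained. I did not relieve it.
- **Slip:** by position alone the foot may have shifted up to a few mm in the grip during the pull. The pictures showed it still in the eye.
- **Bystanders:** the picture difference against the start was small for the timer, marker and bottle. It was large at the coverslip box. A picture from before the pull shows the arm's shadow beside the box and the box in its original place; I did not view the box after the pull.

**Surprise:** the hook hung a quarter turn from what I assumed, so I gripped it across its 24 mm sides. I turned it a further 90° before inserting the foot.

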